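# Stroke down the hinged edge weights of a mounting board

## Robot

A 7-joint arm with a two-finger parallel gripper is mounted at the origin on the work surface. World frame = base frame: x ahead of the robot, y to its left, z up, the work surface at z = 0. Lengths are in mm, angles in rad, forces in N, time in s.
With the tool pointing down it reaches from about 425 to 825 mm from the base axis. Payload 3.6 kg.
Tool frame: the origin (TCP) lies at the very end of the fingers, on their centre line; the grasp point (between the pads) lies 19 mm behind it (r.tcp_to_grasp is the z of the grasp point in the tool frame, in mm); z points along the fingers, y is the line along which they close (so a half turn about z gives the same grasp; the last joint's range is limited). The gripper opens to 85 mm and grips with 20 to 120 N. Pads are 22 mm wide; open, the fingers measure 114 mm over their backs; the gripper's body (76 mm by 85 mm) begins 54 mm behind the grasp point. The pads swing forward as they close: fully open they stand 13 mm farther back than shut.
Start: joints at [-1.351, 0.615, -0.013, 1.423, 0.008, 1.103, -0.04], TCP at [158.134, 630.441, 231.297] pointing down, gripper open.
Joint ranges: [-3.12, 3.12], [-0.3, 2.06], [-1.34, 1.32], [0.26, 2.42], [-1.36, 4.5], [0.01, 1.98], [-2.84, 2.84]. Speed limits (rad/s): [2.79, 2.79, 3.14, 3.14, 3.14, 3.14, 3.14].

## Interface

Orientations are given as a rotation vector (axis times angle).
In Python, from rig import readout, get_image, r, finder gives the robot as it stands. The module is installed in compiled form; this text tells all that it offers.
- The arm moves only by the tool servo_tool, never from a script. Its argument "series" is a list of rows, each a list of 2 entries, a list of its own where there are three numbers: the shift along the world's x, y, z each as a share of 0.1 m, from -1 to 1, then the turn, a rotation vector about the world's x, y, z each as a share of 45 degrees, from -1 to 1. In form: [[[x, y, z], [rx, ry, rz]], ...]. A call has 1 to 20 rows; each row is the pose to reach, as a shift and turn from the pose commanded when the call began; what a row does not reach only later rows make up. A row lasts 1/8 s, in which the tool goes at most 62.5 mm and 10.7 degrees, less where a joint would pass 70% of its speed; a pose out of reach is approached as far as the arm can. A call with a number of a shift or a turn outside -1 to 1 is refused whole. A call with a gripper value outside its range is refused whole. "claw" is the opening in per cent of the stroke, from 0 (shut) to 100 (fully open), set as the call begins (left out, the last holds). The fingers move at their own pace and stop on an object; "force" is the grip in N (left out, the last holds). Time passes only in rows, so rows that repeat a pose let the fingers close. It gives the time, the measured TCP pose, the force, the opening and the grip force at its end, in the units of the state.
- readout.observe(): the state, without advancing time (a new reading comes with each control period).
- get_image(name): name is "scene" or "top" or "wrist"; returns a dict with "color" (384x512x3 uint8, blue, green, red), "vertical_fov" (degrees; the focal length in pixels is half the picture's height over the tangent of half this angle, whatever the lens; pixels are square), "cx", "cy" (the principal point, pixels), "k1" (the pictures are not rectified: a ray, as slopes to the right and down, at radius r is drawn at 1 + k1 r^2 times it, then the intrinsics apply), "pose" (4x4, takes a point from camera to world coordinates); the wrist camera has in their place "hand_eye" (4x4, takes a point from camera to tool coordinates, whose origin is the TCP and whose axes are the flange's). Camera axes: x right, y up, looking along -z (the intrinsics and any distortion apply to the point x, -y, -z); pixel columns grow to the right and rows downward; lengths in mm; the calibration is good to about 2 mm. A picture is of the moment at which its call begins: read the wrist's pose just before it. There is no depth.
- r.job_done(): hands the job in; it is judged then, once.
Trained networks look in the newest picture that a camera, given by its name, has taken for a name from the list of things; names that differ only in an ending like _2 or _b are one class to them, and where a whole thing is asked for, a point or a joint stands for the part that bears it (a point fixed in the world has none). Each returns a list of dicts, best first, with "score" (0 to 1); they miss things now and then, are a little off and sometimes report something else, mostly with a low value. They report only what shows in the picture. A call takes as long as a camera call.
- finder.look_for(camera, name): "at" ([row, column] in pixels, amid what is visible of it).
- finder.mark_of(camera, name): "at" ([row, column] in pixels: a listed point, or the origin of a listed thing).
The state is a dict: "time": time; "joint_pos": joint angles; "dq": joint speeds; "joint_torque": joint torques, N m; "position": TCP position; "tcp_rot": TCP orientation; "wrist_force": force on the tool from outside, world axes, zero at the start; "ft_torque": the same for the moment, N m; "finger_gap": finger opening in mm; "finger_force": force on a finger pad.
Only numpy, scipy, OpenCV 4.12 (cv2) and the standard library are available. Lean on these libraries where they do the work, as an engineer would, in place of code of your own. Each camera call takes 0.05 s, during which the arm holds its last target. There are 200 camera calls.

## Task

Run the fingertips lightly along the bar at the edge of the mounting board, starting at the red dot, and stroke the four raised stone-coloured leaves down flat one after the other, so that the panel's edge is held down progressively from that end. Only touch and press the leaves: do not lift them, do not press hard, and leave the loose stone weights and the spray bottle where they are. Finish with the hand clear.

Things in the scene. Friction and masses are not known exactly. Their poses are not given: they have to be found in the camera images.
- board: fixed white board, 265 x 330 x 12 mm, with a brown 3 mm panel on it and, along one long edge, an aluminium bar 280 mm long, 44 wide (bar top 22 mm above the table). Origin on the table under the bar's middle; y runs along the bar away from the red dot, x across the brown panel, z up. Board from x = -30 to +235 mm. It never moves
- row_start (a point): centre of the red dot (16 mm across) on top of the bar, near the end where the job begins; the dot is flat and fixed
- row_end (a point): point on top of the bar near its other end, 256 mm from the red dot; the four leaves lie between, on the straight line through the two points
- leaf1 (a joint): hinge angle of leaf 1 from the red dot, rad: 0 = flat on the bar (hard stop), 0.3 to 0.5 at the start = free end up. Beige plate 48 mm along the bar, 32 wide, 8 thick, hinged at bar-top height at its end nearer the dot, 18 mm past the dot's centre. A stiff hinge (0.04 N m, about 1 N at the free end) keeps it where left; flat, its top is 30 mm above the table
- leaf1_tip (a point): middle of the top edge at the free end of leaf 1; 48 mm past its hinge and 8 mm above the bar when flat
- leaf2 (a joint): hinge angle of leaf 2 from the red dot, rad: 0 = flat on the bar (hard stop), 0.3 to 0.5 at the start = free end up. Beige plate 48 mm along the bar, 32 wide, 8 thick, hinged at bar-top height at its end nearer the dot, 76 mm past the dot's centre. A stiff hinge (0.04 N m, about 1 N at the free end) keeps it where left; flat, its top is 30 mm above the table
- leaf2_tip (a point): middle of the top edge at the free end of leaf 2; 48 mm past its hinge and 8 mm above the bar when flat
- leaf3 (a joint): hinge angle of leaf 3 from the red dot, rad: 0 = flat on the bar (hard stop), 0.3 to 0.5 at the start = free end up. Beige plate 48 mm along the bar, 32 wide, 8 thick, hinged at bar-top height at its end nearer the dot, 134 mm past the dot's centre. A stiff hinge (0.04 N m, about 1 N at the free end) keeps it where left; flat, its top is 30 mm above the table
- leaf3_tip (a point): middle of the top edge at the free end of leaf 3; 48 mm past its hinge and 8 mm above the bar when flat
- leaf4 (a joint): hinge angle of leaf 4 from the red dot, rad: 0 = flat on the bar (hard stop), 0.3 to 0.5 at the start = free end up. Beige plate 48 mm along the bar, 32 wide, 8 thick, hinged at bar-top height at its end nearer the dot, 192 mm past the dot's centre. A stiff hinge (0.04 N m, about 1 N at the free end) keeps it where left; flat, its top is 30 mm above the table
- leaf4_tip (a point): middle of the top edge at the free end of leaf 4; 48 mm past its hinge and 8 mm above the bar when flat
- weight_a_center (a point): centre of a loose beige stone weight, 35 x 60 x 14 mm, 90 g, lying on the brown panel beside the row; leave alone
- weight_b_center (a point): centre of a loose beige stone weight like the other, lying on the table on the robot's side of the bar; leave alone
- bottle_center (a point): middle (90 mm up) of a white spray bottle with a green head, 77 mm wide, 195 mm tall, standing off to the robot's right; leave alone

How it is judged:
By the outcome, as a careful person would: the job done as asked, in the order asked, and still so for the second after the job is handed in, with the robot touching nothing.
It also fails if it takes over 42 s, if anything falls off the work surface, if the arm or the gripper's body presses on something with over 40 N, if the wrist force passes 120 N, or if a joint passes its speed limit or range.

## Working session

There is one attempt and no reset: what is moved stays moved. The work goes in short steps, Python scripts to look and compute and a tool call to move; the robot and the scene stay as the last step left them, time stands still between calls to the robot, and variables do not carry over. Pictures are saved under pics/ and viewed, at most 10 in all, crops included, and the job is handed in when it is done.

Besides the shell and the picture viewer there is one more tool, called after "Request:" as name([rows], argument=value, ...), one row to a line, values as JSON. servo_tool: Moves the arm, as the interface text tells. Its arguments: {"type":"object","properties":{"series":{"type":"array","items":{"type":"array"}},"claw":{"type":"number"},"force":{"type":"number"}},"required":["series"]}

```bash
mkdir -p pics; cat > h.py <<'E'
import numpy as np, cv2
from scipy.spatial.transform import Rotation as R
from rig import readout, get_image, r, finder
def cam(name):
    s=readout.observe(); im=get_image(name)
    if name=="wrist":
        T=np.eye(4);T[:3,:3]=R.from_rotvec(s["tcp_rot"]).as_matrix();T[:3,3]=s["position"];T=T@np.array(im["hand_eye"])
    else: T=np.array(im["pose"])
    H=im["color"].shape[0]; f=H/2/np.tan(np.radians(im["vertical_fov"])/2)
    return dict(img=im["color"],T=T,f=f,cx=im["cx"],cy=im["cy"],k1=im["k1"])
def ray(c,at):
    d=np.array([(at[1]-c["cx"])/c["f"],(at[0]-c["cy"])/c["f"]]); u=d.copy()
    for _ in range(20): u=d/(1+c["k1"]*(u@u))
    v=c["T"][:3,:3]@np.array([u[0],-u[1],-1]); return c["T"][:3,3],v/np.linalg.norm(v)
def onz(c,at,z):
    o,v=ray(c,at); return o+v*(z-o[2])/v[2]
def tri(rs):
    A=0;b=0
    for o,v in rs:
        P=np.eye(3)-np.outer(v,v);A=A+P;b=b+P@o
    p=np.linalg.solve(A,b)
    return p,max(np.linalg.norm((np.eye(3)-np.outer(v,v))@(p-o)) for o,v in rs)
E
python3 - <<'E'
from h import *
np.set_printoptions(precision=1,suppress=True)
s=readout.observe();print(s)
C={}
names=["row_start","row_end","leaf1_tip","leaf2_tip","leaf3_tip","leaf4_tip","weight_a_center","weight_b_center","bottle_center","board"]
rs={n:[] for n in names}
for k in ["scene","top","wrist"]:
    c=C[k]=cam(k);cv2.imwrite(f"pics/{k}0.png",c["img"])
    for n in names:
        m=finder.mark_of(k,n)
        print(k,n,[(np.round(x["at"]),round(x["score"],2)) for x in m[:2]], onz(c,m[0]["at"],25) if m else "")
        if m and m[0]["score"]>.3: rs[n].append(ray(c,m[0]["at"]))
for n in names:
    if len(rs[n])>1: print(n,len(rs[n]),tri(rs[n]))
cv2.imwrite("pics/a.png",cv2.resize(np.hstack([C["scene"]["img"],C["top"]["img"]]),(800,300)))
E
```

```text
{'time': 0.0, 'joint_pos': array([-1.4,  0.6, -0. ,  1.4,  0. ,  1.1, -0. ]), 'dq': array([ 0.,  0.,  0.,  0., -0.,  0., -0.]), 'joint_torque': array([ -0. , -46.9,   0.3, -17.1,   0. ,   0. ,  -0. ]), 'position': array([158. , 629.7, 230.2]), 'tcp_rot': array([-0.4, -3.1,  0. ]), 'wrist_force': array([ 0.4, -0.1,  0.6]), 'ft_torque': array([-0., -0., -0.]), 'finger_force': 0.0, 'finger_gap': 85.2877048786864}
scene row_start [(array([192., 218.]), 0.96)] [ 604.6 -151.7   25. ]
scene row_end [(array([220., 297.]), 0.84)] [566.1  91.2  25. ]
scene leaf1_tip [(array([191., 234.]), 0.49)] [ 573.9 -115.8   25. ]
scene leaf2_tip [(array([196., 251.]), 0.63)] [560.2 -65.7  25. ]
scene leaf3_tip [(array([207., 269.]), 0.59)] [571.    2.9  25. ]
scene leaf4_tip [(array([213., 292.]), 0.6)] [552.7  67.8  25. ]
scene weight_a_center [(array([240., 235.]), 0.54)] [721.5  10.1  25. ]
scene weight_b_center [(array([217., 292.]), 0.66)] [564.5  73.9  25. ]
scene bottle_center [(array([138., 175.]), 0.67), (array([223., 297.]), 0.49)] [ 467.2 -483.3   25. ]
scene board [(array([214., 255.]), 0.76)]
[... 977 characters left out ...]
7636774829884))
row_end 2 (array([570.1,  97.1,  31.4]), np.float64(3.1391651604940827))
leaf1_tip 2 (array([600.3, -90.1,  53.4]), np.float64(1.6034938328484134))
leaf2_tip 2 (array([587.6, -37.4,  56. ]), np.float64(4.997138588227114))
leaf3_tip 2 (array([586.9,  21. ,  45.2]), np.float64(5.6110674658248545))
leaf4_tip 2 (array([580.6,  80. ,  50.9]), np.float64(3.508792872275199))
weight_a_center 2 (array([721.5,  12. ,  26.1]), np.float64(1.4436565577860307))
weight_b_center 2 (array([478.5,   3.7, -74.2]), np.float64(16.959603873090664))
bottle_center 2 (array([ 533.6, -403.8,   84.2]), np.float64(2.6810200239297566))
board 2 (array([590.1, -21.2,   1.4]), np.float64(5.637356855088248))
```

View pics/a.png

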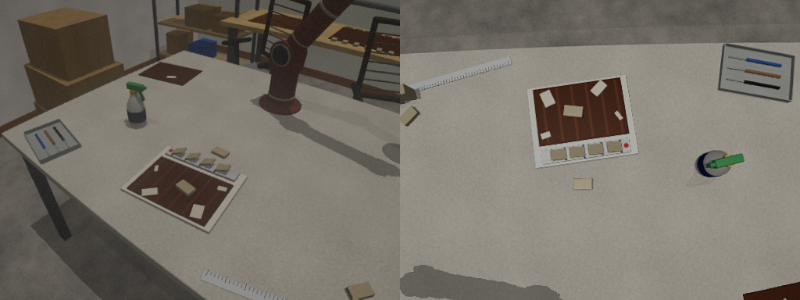

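The scene (left) shows the bar between panel and robot with four leaves. The top view (right half, 400 px offset) shows the red dot at about (626,145), the leaves running left to (557,154), weight B at (583,183) and the bottle at (715,163). The finder results agree with this. Next I move to get a wrist view.

Request:
servo_tool([
  [[0.33, -0.5, 0.1], [0, 0, 0.05]],
  [[0.65, -1, 0.2], [0, 0, 0.09]],
  [[0.65, -1, 0.2], [0, 0, 0.09]],
], claw=0)

```text
time: 2.02
position: [228.6, 526.4, 252.7]
tcp_rot: [0.289, 3.124, -0.001]
wrist_force: [-0.3, 2.4, -0.1]
finger_gap: 32.3
finger_force: 0.0
```

Request:
servo_tool([
  [[0.33, -0.5, 0], [0, 0, 0.05]],
  [[0.65, -1, 0], [0, 0, 0.09]],
  [[0.65, -1, 0], [0, 0, 0.09]],
])

```text
time: 2.4
position: [291.8, 426.4, 251.5]
tcp_rot: [0.178, 3.134, -0.004]
wrist_force: [-0.2, 1.1, -0.4]
finger_gap: 0.0
finger_force: 0.0
```

Request:
servo_tool([
  [[0.33, -0.5, 0], [0, 0, 0.05]],
  [[0.65, -1, 0], [0, 0, 0.09]],
  [[0.65, -1, 0], [0, 0, 0.09]],
])

```text
time: 2.78
position: [356.0, 327.2, 251.5]
tcp_rot: [0.067, 3.139, -0.002]
wrist_force: [-0.5, 1.2, -0.2]
finger_gap: -0.2
finger_force: 0.0
```

Request:
servo_tool([
  [[0.33, -0.5, 0], [0, 0, 0.05]],
  [[0.65, -1, 0], [0, 0, 0.09]],
  [[0.65, -1, 0], [0, 0, 0.09]],
])

```text
time: 3.15
position: [420.7, 227.8, 251.4]
tcp_rot: [-0.046, 3.14, -0.002]
wrist_force: [-0.5, 0.1, 0.4]
finger_gap: -0.1
finger_force: 0.0
```

Request:
servo_tool([
  [[0.33, -0.5, 0], [0, 0, 0.05]],
  [[0.65, -1, 0], [0, 0, 0.09]],
  [[0.65, -1, 0], [0, 0, 0.09]],
])

```text
time: 3.52
position: [485.5, 128.1, 251.2]
tcp_rot: [-0.158, 3.136, -0.002]
wrist_force: [0.3, 0.8, 0.2]
finger_gap: -0.1
finger_force: 0.0
```

Request:
servo_tool([
  [[0.33, -0.5, 0], [0, 0, 0.05]],
  [[0.65, -1, 0], [0, 0, 0.09]],
  [[0.65, -1, 0], [0, 0, 0.09]],
  [[0.65, -1, 0], [0, 0, 0.09]],
])

```text
time: 4.03
position: [547.8, 34.4, 250.9]
tcp_rot: [0.286, -3.128, -0.004]
wrist_force: [-0.2, 1.7, -0.6]
finger_gap: 0.1
finger_force: 0.0
```

```bash
cat > m.py <<'E'
from h import *
import sys,json
np.set_printoptions(precision=1,suppress=True)
c=cam("wrist");tag=sys.argv[1];cv2.imwrite(f"pics/w{tag}.png",c["img"]);out={}
print(c["T"][:3,3], -c["T"][:3,2])
for n in ["row_start","row_end","leaf1_tip","leaf2_tip","leaf3_tip","leaf4_tip","weight_a_center","weight_b_center"]:
    m=finder.mark_of("wrist",n)
    print(n,[(np.round(x["at"]),round(x["score"],2)) for x in m[:3]], onz(c,m[0]["at"],22) if m else "")
    out[n]=[[ [a.tolist() for a in ray(c,x["at"])],x["score"]] for x in m]
json.dump(out,open(f"w{tag}.json","w"))
E
python3 m.py 1
```

```text
[468.7  18.7 393.4] [ 0.3  0.1 -1. ]
row_start [(array([179., 108.]), 0.85), (array([197., 287.]), 0.65)] [ 599.3 -149.8   22. ]
row_end [(array([193., 300.]), 0.81)] [573.7  97.6  22. ]
leaf1_tip [(array([192., 145.]), 0.67)] [ 608.9 -101.8   22. ]
leaf2_tip [(array([194., 193.]), 0.66)] [599.6 -40.7  22. ]
leaf3_tip [(array([193., 237.]), 0.69), (array([192., 145.]), 0.47)] [588.3  16.5  22. ]
leaf4_tip [(array([199., 288.]), 0.7)] [583.5  84.1  22. ]
weight_a_center [(array([276., 222.]), 0.62), (array([192., 300.]), 0.22)] [716.5  15.4  22. ]
weight_b_center [(array([112., 229.]), 0.56)] [488.7  -9.5  22. ]
```

View pics/w1.png

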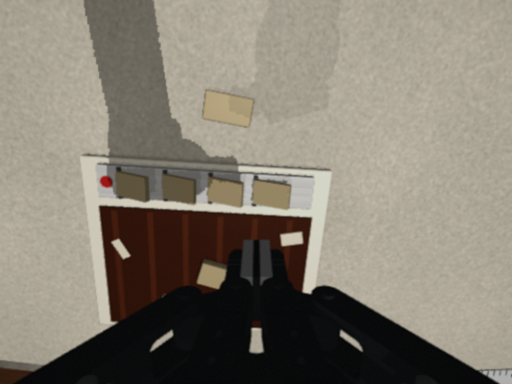

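The wrist view shows the dot at row 181, col 106, with leaves at cols 131, 179, 226 and 271, row ~190. Weight B is at (108,228), weight A at (274,212). Next I move toward the dot for a second view.

Request:
servo_tool([
  [[0.25, -0.5, -0.1], [0, 0, 0]],
  [[0.5, -1, -0.2], [0, 0, 0]],
  [[0.5, -1, -0.2], [0, 0, 0]],
])

```text
time: 4.85
position: [598.3, -76.5, 230.0]
tcp_rot: [0.264, -3.129, 0.007]
wrist_force: [-0.4, 0.6, 0.5]
finger_gap: 0.1
finger_force: 0.0
```

Request:
servo_tool([
  [[0, -0.5, -0.2], [0, 0, 0]],
  [[0, -0.9, -0.4], [0, 0, 0]],
  [[0, -0.9, -0.4], [0, 0, 0]],
  [[0, -0.9, -0.4], [0, 0, 0]],
])

```text
time: 5.35
position: [598.5, -157.8, 191.5]
tcp_rot: [-0.282, 3.128, 0.003]
wrist_force: [0.1, 0.0, 0.9]
finger_gap: -0.5
finger_force: 0.0
```

```bash
python3 m.py 2; python3 - <<'E'
from h import *
import json
np.set_printoptions(precision=1,suppress=True)
A,B=[json.load(open(f"w{i}.json")) for i in (1,2)]
P={}
for n in A:
    if A[n] and B[n]:
        P[n],e=tri([[np.array(q) for q in x[n][0][0]] for x in (A,B)]); print(n,P[n],round(e,1))
print(readout.observe()["position"],readout.observe()["tcp_rot"])
E
```

```text
[ 519.2 -173.1  333.9] [ 0.3  0.1 -1. ]
row_start [(array([181., 262.]), 0.62)] [ 601.6 -150.6   22. ]
row_end [(array([195., 493.]), 0.76)] [571.9 100.3  22. ]
leaf1_tip [(array([198., 319.]), 0.81)] [609.2 -85.   22. ]
leaf2_tip [(array([194., 375.]), 0.77)] [594.  -25.3  22. ]
leaf3_tip [(array([197., 430.]), 0.71), (array([195., 376.]), 0.29)] [586.   34.5  22. ]
leaf4_tip [(array([201., 494.]), 0.63), (array([196., 319.]), 0.48), (array([196., 376.]), 0.18)] [578.7 103.8  22. ]
weight_a_center [(array([291., 372.]), 0.67)] [715.3   7.9  22. ]
weight_b_center [(array([ 94., 412.]), 0.77)] [487.5 -21.3  22. ]
row_start [ 601.1 -150.6   20.1] 1.0
row_end [571.7  96.4  26.7] 0.6
leaf1_tip [600.1 -93.   49. ] 1.3
leaf2_tip [589.3 -36.8  47.2] 1.4
leaf3_tip [580.   16.7  48.6] 0.3
leaf4_tip [574.   79.   50.2] 0.7
weight_a_center [723.7  15.2   9.9] 0.7
weight_b_center [487.7 -11.5   3. ] 2.2
[ 598.3 -159.1  191.5] [-0.3  3.1 -0. ]
```

View pics/w2.png

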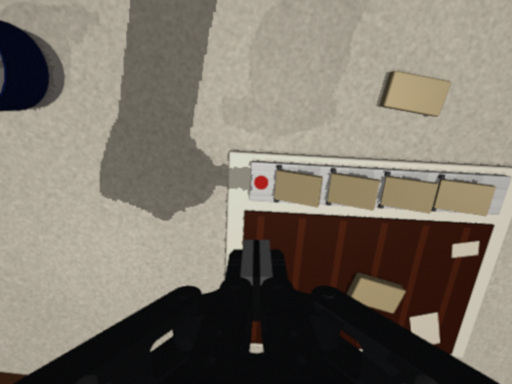

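The dot is at (602, -150.5, 22) and the row direction is ≈ (-0.127, 0.992). Leaf tips at z≈48 and the row length match the text to within a few mm. The picture shows the dot at (182,261) and the leaves at cols 299, 353, 409 and 463. Now I descend over the dot.

Request:
servo_tool([
  [[0.02, 0.04, -0.5], [0, 0, -0.067]],
  [[0.04, 0.07, -1], [0, 0, -0.067]],
  [[0.04, 0.07, -1], [0, 0, -0.067]],
])

```text
time: 6.18
position: [599.0, -151.2, 87.5]
tcp_rot: [0.198, -3.126, -0.005]
wrist_force: [-0.2, 0.2, 0.0]
finger_gap: -0.1
finger_force: 0.0
```

Request:
servo_tool([
  [[0, 0, -0.3], [0, 0, 0]],
  [[0, 0, -0.55], [0, 0, 0]],
  [[0, 0, -0.55], [0, 0, 0]],
  [[0, 0, -0.55], [0, 0, 0]],
  [[0, 0, -0.55], [0, 0, 0]],
])

```text
time: 6.8
position: [603.5, -153.0, 38.3]
tcp_rot: [-0.197, 3.132, -0.002]
wrist_force: [0.6, 0.5, -0.2]
finger_gap: 0.2
finger_force: 0.0
```

```bash
python3 m.py 3 | head -4; python3 -c "
from h import *
for i in range(3):
  s=readout.observe();print(s['position'],s['tcp_rot'],s['wrist_force'])"
```

```text
[ 523.1 -163.6  180.5] [ 0.3  0.  -0.9]
row_start [(array([240., 260.]), 0.72)] [ 601.6 -151.3   22. ]
row_end [] 
leaf1_tip [(array([271., 378.]), 0.96)] [613.4 -77.5  22. ]
[ 602.07576072 -152.53638741   36.26907861] [ 1.97409273e-01 -3.13520339e+00  2.05447548e-05] [-0.25580907 -0.07781617 -1.24276161]
[ 602.07576072 -152.53638741   36.26907861] [ 1.97409273e-01 -3.13520339e+00  2.05447548e-05] [-0.25580907 -0.07781617 -1.24276161]
[ 602.07576072 -152.53638741   36.26907861] [ 1.97409273e-01 -3.13520339e+00  2.05447548e-05] [-0.25580907 -0.07781617 -1.24276161]
```

View pics/w3.png

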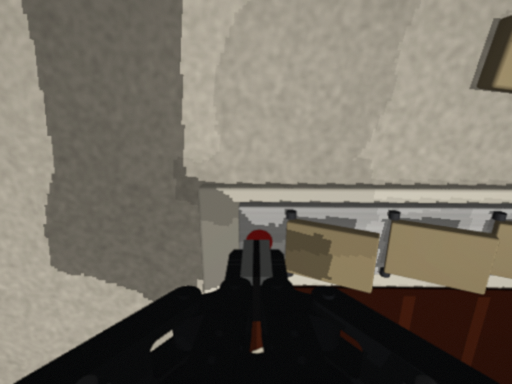

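The fingertip is right over the dot (240,260), the bar runs along the tool's y, and leaf 1 starts at col 287. Now a slow touch of the bar.

Request:
servo_tool([
  [[0, 0, -0.06], [0, 0, 0]],
  [[0, 0, -0.12], [0, 0, 0]],
  [[0, 0, -0.12], [0, 0, 0]],
  [[0, 0, -0.13], [0, 0, 0]],
])

```text
time: 7.75
position: [602.2, -152.6, 23.2]
tcp_rot: [0.197, -3.135, 0.0]
wrist_force: [0.1, -0.4, -0.6]
finger_gap: 0.3
finger_force: 0.0
```

Request:
servo_tool([
  [[0, 0, -0.01], [0, 0, 0]],
  [[0, 0, -0.01], [0, 0, 0]],
])

```text
time: 8.0
position: [602.2, -152.6, 22.3]
tcp_rot: [-0.197, 3.135, -0.0]
wrist_force: [0.4, 0.3, 1.2]
finger_gap: -0.4
finger_force: 0.0
```

Request:
servo_tool([
  [[0, 0, -0.01], [0, 0, 0]],
  [[0, 0, -0.01], [0, 0, 0]],
])

```text
time: 8.25
position: [602.2, -152.6, 22.2]
tcp_rot: [-0.197, 3.135, -0.0]
wrist_force: [-0.5, -0.1, 4.7]
finger_gap: -0.0
finger_force: 2.5
```

Bar contact is at z≈22.2 with about 4 N per mm of press, so a flat leaf top should be at ≈30.2. Now I stroke leaf 1, riding its slope down to a commanded z≈29.5.

Request:
servo_tool([
  [[0, 0, 0.09], [0, 0, 0]],
  [[-0.005, 0.04, 0.147], [0, 0, 0]],
  [[-0.015, 0.12, 0.147], [0, 0, 0]],
  [[-0.025, 0.2, 0.147], [0, 0, 0]],
  [[-0.033, 0.26, 0.147], [0, 0, 0]],
  [[-0.041, 0.32, 0.139], [0, 0, 0]],
  [[-0.048, 0.38, 0.127], [0, 0, 0]],
  [[-0.056, 0.44, 0.114], [0, 0, 0]],
  [[-0.062, 0.49, 0.099], [0, 0, 0]],
  [[-0.069, 0.535, 0.089], [0, 0, 0]],
  [[-0.074, 0.575, 0.082], [0, 0, 0]],
  [[-0.074, 0.575, 0.082], [0, 0, 0]],
  [[-0.074, 0.575, 0.082], [0, 0, 0]],
])

```text
time: 9.88
position: [595.3, -95.5, 30.0]
tcp_rot: [-0.197, 3.134, -0.001]
wrist_force: [-0.6, -2.0, 5.5]
finger_gap: 0.0
finger_force: 2.6
```

Request:
servo_tool([
  [[0, 0, 0.05], [0, 0, 0]],
  [[-0.005, 0.04, 0.065], [0, 0, 0]],
  [[-0.015, 0.12, 0.065], [0, 0, 0]],
  [[-0.025, 0.2, 0.065], [0, 0, 0]],
  [[-0.033, 0.26, 0.065], [0, 0, 0]],
])

```text
time: 10.5
position: [591.5, -68.6, 36.0]
tcp_rot: [-0.199, 3.135, -0.001]
wrist_force: [-0.6, -1.4, 1.0]
finger_gap: 0.1
finger_force: 0.8
```

```bash
python3 m.py 4
```

```text
[511.5 -79.4 178.4] [ 0.3  0.  -1. ]
row_start [(array([244., 113.]), 0.92), (array([271., 432.]), 0.42)] [ 602.2 -152.2   22. ]
row_end [(array([272., 436.]), 0.37)] [595.9  40.2  22. ]
leaf1_tip [(array([255., 223.]), 0.88)] [601.1 -87.8  22. ]
leaf2_tip [(array([267., 323.]), 0.87)] [601.7 -27.2  22. ]
leaf3_tip [(array([274., 433.]), 0.85)] [597.7  38.9  22. ]
leaf4_tip [] 
weight_a_center [] 
weight_b_center [(array([ 66., 387.]), 0.72)] [488.8 -18.9  22. ]
```

View pics/w4.png

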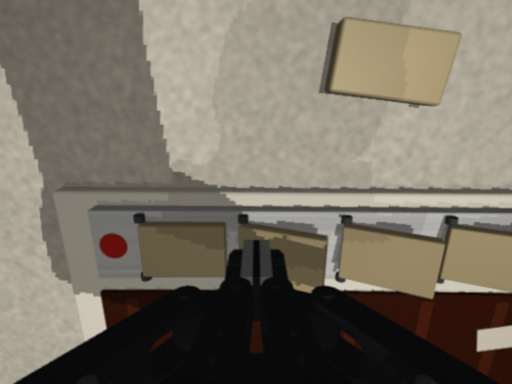

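Leaf 1 now shows as a flat rectangle (cols 139–226), and the finger is on leaf 2. Continuing.

Request:
servo_tool([
  [[-0.008, 0.06, -0.008], [0, 0, 0]],
  [[-0.015, 0.12, -0.02], [0, 0, 0]],
  [[-0.023, 0.18, -0.033], [0, 0, 0]],
  [[-0.029, 0.23, -0.048], [0, 0, 0]],
  [[-0.036, 0.275, -0.058], [0, 0, 0]],
  [[-0.041, 0.315, -0.064], [0, 0, 0]],
  [[-0.041, 0.315, -0.064], [0, 0, 0]],
  [[-0.041, 0.315, -0.064], [0, 0, 0]],
])

```text
time: 11.95
position: [587.8, -37.8, 30.0]
tcp_rot: [-0.197, 3.134, -0.0]
wrist_force: [0.4, -0.9, 4.3]
finger_gap: -0.2
finger_force: 2.4
```

Request:
servo_tool([
  [[0, 0, 0.05], [0, 0, 0]],
  [[-0.005, 0.04, 0.065], [0, 0, 0]],
  [[-0.015, 0.12, 0.065], [0, 0, 0]],
  [[-0.025, 0.2, 0.065], [0, 0, 0]],
  [[-0.033, 0.26, 0.065], [0, 0, 0]],
  [[-0.041, 0.32, 0.057], [0, 0, 0]],
  [[-0.048, 0.38, 0.045], [0, 0, 0]],
  [[-0.056, 0.44, 0.032], [0, 0, 0]],
  [[-0.062, 0.49, 0.017], [0, 0, 0]],
  [[-0.069, 0.535, 0.007], [0, 0, 0]],
  [[-0.074, 0.575, 0.0], [0, 0, 0]],
  [[-0.074, 0.575, 0.0], [0, 0, 0]],
  [[-0.074, 0.575, 0.0], [0, 0, 0]],
])

```text
time: 13.58
position: [580.4, 19.6, 30.0]
tcp_rot: [-0.197, 3.134, -0.001]
wrist_force: [-0.1, -2.3, 4.6]
finger_gap: 0.1
finger_force: 2.4
```

Request:
servo_tool([
  [[0, 0, 0.05], [0, 0, 0]],
  [[-0.005, 0.04, 0.065], [0, 0, 0]],
  [[-0.015, 0.12, 0.065], [0, 0, 0]],
  [[-0.025, 0.2, 0.065], [0, 0, 0]],
  [[-0.033, 0.26, 0.065], [0, 0, 0]],
  [[-0.041, 0.32, 0.057], [0, 0, 0]],
  [[-0.048, 0.38, 0.045], [0, 0, 0]],
  [[-0.056, 0.44, 0.032], [0, 0, 0]],
  [[-0.062, 0.49, 0.017], [0, 0, 0]],
  [[-0.069, 0.535, 0.007], [0, 0, 0]],
  [[-0.074, 0.575, 0.0], [0, 0, 0]],
  [[-0.074, 0.575, 0.0], [0, 0, 0]],
  [[-0.074, 0.575, 0.0], [0, 0, 0]],
])

```text
time: 15.2
position: [573.0, 77.0, 30.0]
tcp_rot: [-0.196, 3.135, -0.001]
wrist_force: [-0.3, -2.0, 4.9]
finger_gap: -0.4
finger_force: 2.4
```

Request:
servo_tool([
  [[0, 0, 0.1], [0, 0, 0]],
  [[0, 0, 0.4], [0, 0, 0]],
  [[0, 0, 0.9], [0, 0, 0]],
  [[0, 0, 0.9], [0, 0, 0]],
  [[0, 0, 0.9], [0, 0, 0]],
])

```text
time: 15.82
position: [571.8, 78.2, 119.4]
tcp_rot: [0.199, -3.134, -0.001]
wrist_force: [-0.6, 0.6, 0.0]
finger_gap: -0.4
finger_force: 0.0
```

Request:
servo_tool([
  [[-0.4, -0.5, 0.5], [0, 0, 0]],
  [[-0.6, -1, 0.7], [0, 0, 0]],
  [[-0.6, -1, 0.7], [0, 0, 0]],
  [[-0.6, -1, 0.7], [0, 0, 0]],
])

```text
time: 16.32
position: [511.9, -22.8, 188.9]
tcp_rot: [0.195, -3.134, -0.001]
wrist_force: [-0.2, 1.6, 0.8]
finger_gap: -0.2
finger_force: 0.0
```

```bash
python3 m.py 5; python3 - <<'E'
from h import *
im=cv2.imread("pics/w5.png"); cv2.imwrite("pics/w5b.png",cv2.resize(im,(800,600)))
E
```

```text
[432.2 -33.5 331.5] [ 0.3  0.  -1. ]
row_start [(array([240., 135.]), 0.92)] [ 602.1 -151.9   22. ]
row_end [(array([242., 357.]), 0.81)] [572.9 102.2  22. ]
leaf1_tip [(array([246., 190.]), 0.93), (array([242., 240.]), 0.15)] [601.9 -88.6  22. ]
leaf2_tip [(array([244., 245.]), 0.84)] [591.3 -26.5  22. ]
leaf3_tip [(array([243., 290.]), 0.91)] [583.4  24.9  22. ]
leaf4_tip [(array([244., 344.]), 0.91)] [577.3  87.2  22. ]
weight_a_center [(array([333., 264.]), 0.75)] [714.3  12.1  22. ]
weight_b_center [(array([242., 290.]), 0.75), (array([152., 268.]), 0.71)] [582.7  25.5  22. ]
```

View pics/w5b.png

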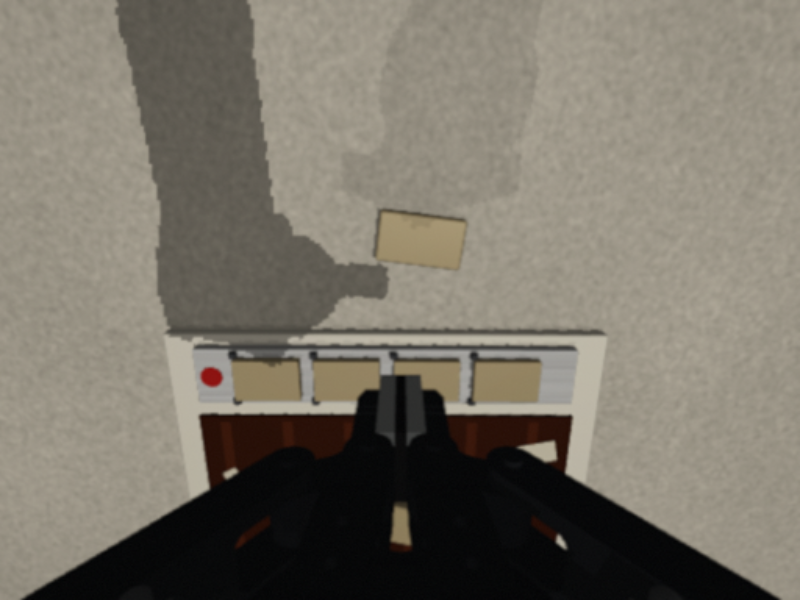

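All four leaves show flat and in line (cols 267, 346, 425, 506 at row 380). Each one stopped the finger at z 30.0 with about 5 N. Weight B is still in place and the hand is well clear.

```bash
python3 -c "
from rig import r
print(r.job_done())"
```

```text
the job is handed in; nothing more can be done
None
```

I stroked all four leaves flat in order from the red dot, with the force reading about 4–5.5 N at the end of each stroke. The weights and bottle were not touched, and I handed the job in at about 17 s with the hand clear; the judge's verdict was not shown.

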